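# Shove the battery box home into its charging dock and switch the charger on

## Task

Put the tall battery box on charge: push it low down across the bench, so that it slides upright and does not tip, squarely into the charging dock until it is fully home against the rubber stops with the spring contact pushed in. Once it is home, push the charger's toggle switch over to its other side, away from the robot, and move clear. Do not lift the box or carry it by its handle, and leave the other things on the bench where they are.

Things in the scene. Friction and masses are not known exactly. Their poses are not given: they have to be found in the camera images.
- battery_box: Tall battery box, 1.8 to 2.8 kg, loose, standing on its flat underside: 150 mm along its x, 110 along its y, 225 high, flat upright sides, black with a grey lid; carrying handle on top (20 mm bar along x, up to 269 mm). Origin: centre of the underside, z up. Its -y face (copper strips) looks to the dock.
- push_face (a point): Middle of the box's plain +y face, the one to push on, 30 mm above the bench. The box slides at 8 to 20 N (friction on the bench about 0.5 to 0.7) and is narrow: pushes above about 75 mm may tip it. Pushed with two spread fingertips it turns until its face lies flat on both, then goes where they go, also somewhat sideways.
- dock: Charging dock, fixed to the bench. Origin: on the bench, where the origin of the box at home comes, with its axes parallel to the dock's; y points out of the mouth to the box, x roughly away from the robot, z up. No floor: the box slides on the bench. Behind the stops a steel plate 105 mm high and the grey charger: 190 mm along x, y = -69 to -215 mm, 90 mm high.
- dock_mouth (a point): Middle of the dock's mouth on the bench, 45 mm out along y from the dock's origin. Two steel guides 36 mm high, 162 mm apart inside (6 mm play a side), run from the plate to y = 0 and flare out 35 mm a side up to the mouth (4 mm thick). A box at home stands 10 mm out of the mouth.
- dock_stop (a point): Between the faces of the two rubber stops (24 mm discs at the dock's x = -55 and +55 mm, y = -55 mm), 45 mm above the bench. The box is home when its -y face lies on both.
- contact (a joint): Spring contact block (50 mm wide, 26 mm high, centre 50 mm up) between the two stops. 0 = out (face 8 mm ahead of the stops), grows in m as the box pushes it in along the dock's -y; about 0.008 with the box against the stops. Spring force about 1 to 3 N, too weak to push the box back.
- charge_switch (a joint): Toggle switch on top of the charger: a lever that swings about an axis along the dock's y, through the dock's point x = 0, y = -155 mm, 100 mm up. 0 = off, leaning 0.45 rad to the dock's -x (towards the robot); 0.9 rad = on, leaning as far to +x (away from the robot). It stays where it is left; about 1.5 N at the tip moves it.
- switch_tip (a point): Centre of the rounded black end (18 mm thick) of the toggle lever, 52 mm from its axis.
- squeeze_bottle: Bystander, loose: white plastic bottle, 52 mm across, 150 mm high. Origin: centre of its underside.
- screw_jar: Bystander, loose: glass jar with a steel cap, 64 mm across, 85 mm high. Origin: centre of its underside.
- tape_roll: Bystander, loose: roll of paper tape lying flat, 90 mm across, 25 mm high. Origin: centre of its underside.
- screwdriver: Bystander, loose: screwdriver with a black handle, 200 mm long, lying. Origin: centre of its underside.
- tumbler: Bystander, loose: clear plastic cup, 76 mm across, 100 mm high. Origin: centre of its underside.
- hacksaw: Bystander, loose: hacksaw lying flat, about 370 by 110 mm, 22 mm high. Origin: centre of its underside.
- square_tube: Bystander, loose: offcut of aluminium square tube, 220 by 30 by 30 mm, lying. Origin: centre of its underside.

How it is judged:
On the way, in this order (a step that is already met when the one before it is completed fails the run):
1. the battery box stands fully home in the dock, upright and square against the stops, with the contact pushed in (y of battery_box in the frame of dock between -0.006 and 0.005 m and x of battery_box in the frame of dock between -0.012 and 0.012 m and angle between the y axis of battery_box and the y axis of dock, either way round below 0.06 rad and value of joint contact above 0.0045 m and angle between battery_box's own z axis and vertical below 0.04 rad), for 0.2 s.
2. after that, the charger's toggle switch is pushed over to on (value of joint charge_switch above 0.7 rad), for 0.2 s.
At the end, for the whole second after the job is handed in: The box stands upright at rest in the dock, within 5 mm of the stops, within 12 mm of the middle and 0.06 rad of square, its contact pushed in by more than 4.5 mm; the toggle switch is over to on (more than 0.7 of 0.9 rad) (all of step 1 and value of joint charge_switch above 0.7 rad and linear speed of battery_box below 0.01 m/s); the robot touches nothing.
It fails at once if the battery box tips more than about 7 degrees (angle between battery_box's own z axis and vertical above 0.12 rad).
It fails at once if the battery box is lifted off the bench (10 mm) (height (world z) of battery_box above 0.01 m).
It fails at once if another thing on the bench is pushed away by more than 25 mm (distance of any of squeeze_bottle, screw_jar, tape_roll, screwdriver, tumbler, hacksaw, square_tube from where it was at the start of the episode above 0.025 m).
It also fails if it takes over 72 s, if anything falls off the work surface, if the arm or the gripper's body presses on something with over 40 N, if the wrist force passes 120 N, or if a joint passes its speed limit or range.

## Robot

A 7-joint arm with a two-finger parallel gripper is mounted at the origin on the work surface. World frame = base frame: x ahead of the robot, y to its left, z up, the work surface at z = 0. Lengths are in m, angles in rad, forces in N, time in s.
With the tool pointing down it reaches from about 0.425 to 0.825 m from the base axis. Payload 3.6 kg.
Tool frame: the origin (TCP) lies at the very end of the fingers, on their centre line; the grasp point (between the pads) lies 19 mm behind it; z points along the fingers, y is the line along which they close (so a half turn about z gives the same grasp; the last joint's range is limited). The gripper opens to 85 mm and grips with 20 to 120 N. Pads are 22 mm wide; open, the fingers measure 114 mm over their backs; the gripper's body (76 mm by 85 mm) begins 54 mm behind the grasp point. The pads swing forward as they close: fully open they stand 13 mm farther back than shut.
Start: joints at [-0.026, 0.615, -0.013, 1.423, 0.008, 1.103, -0.04], TCP at [0.65, 0, 0.231] pointing down, gripper open.
Joint ranges: [-3.12, 3.12], [-0.3, 2.06], [-1.34, 1.32], [0.26, 2.42], [-1.36, 4.5], [0.01, 1.98], [-2.84, 2.84]. Speed limits (rad/s): [2.79, 2.79, 3.14, 3.14, 3.14, 3.14, 3.14].

## Interface

Orientations are given as [roll, pitch, yaw] about the fixed x, y, z axes, in that order (R = Rz(yaw) Ry(pitch) Rx(roll)).
In Python, from rig import bot gives the robot as it stands.
- The arm moves only by the tool send_rows, never from a script. Its argument "targets" is text: rows parted by semicolons, each of 6 numbers parted by spaces: the shift along the tool's x, y, z in m, then the turn, a rotation vector about the tool's x, y, z in degrees. In form: dx dy dz wx wy wz; .... A call has 1 to 20 rows; each row is the pose to reach, as a shift and turn from the pose commanded when the call began, along the tool's axes at that moment; what a row does not reach only later rows make up. A row lasts 1/10 s, in which the tool goes at most 50 mm and 8.59 degrees, less where a joint would pass 70% of its speed; a pose out of reach is approached as far as the arm can. A call with a gripper value outside its range is refused whole. "grip" is the finger opening in m, from 0 to 0.0854, set as the call begins (left out, the last holds). The fingers move at their own pace and stop on an object; the grip force is fixed at half the most. Time passes only in rows, so rows that repeat a pose let the fingers close. It gives the time, the measured TCP pose, the force, the opening and the grip force at its end, in the units of the state.
- bot.state(): the state, without advancing time (a new reading comes with each control period).
- bot.get_image(name): name is "scene" or "side" or "wrist"; returns (picture, depth): 480x640x3 uint8, red, green, blue; 480x640 float32, m along the optical axis (not along the pixel's ray), 0 where there is no reading.
- bot.get_calibration(name): a dict with "camera_matrix" (3x3 intrinsics, pixels), "pose" (4x4, takes a point from camera to world coordinates); the wrist camera has in their place "mount" (4x4, takes a point from camera to tool coordinates, whose origin is the TCP and whose axes are the flange's). Camera axes: x right, y up, looking along -z (the intrinsics and any distortion apply to the point x, -y, -z); pixel columns grow to the right and rows downward; lengths in m; the calibration is good to about 2 mm. A picture is of the moment at which its call begins: read the wrist's pose just before it. get_calibration takes no time and is no camera call.
- bot.close_job(): hands the job in; it is judged then, once.
Trained networks look in the newest picture that a camera, given by its name, has taken for a name from the list of things; names that differ only in an ending like _2 or _b are one class to them, and where a whole thing is asked for, a point or a joint stands for the part that bears it (a point fixed in the world has none). Each returns a list of dicts, best first, with "confidence" (0 to 1); they miss things now and then, are a little off and sometimes report something else, mostly with a low value. They report only what shows in the picture. A call takes as long as a camera call.
- bot.find_in(camera, label): "at" ([column, row] in pixels, amid what is visible of it).
The state is a dict: "clock": time; "qpos": joint angles; "dq": joint speeds; "joint_efforts": joint torques, N m; "position": TCP position; "eef_rot": TCP orientation; "contact_force": force on the tool from outside, world axes, zero at the start; "ft_torque": the same for the moment, N m; "opening": opening from 0.0 (shut) to 1.0 (fully open); "gripper_force": force on a finger pad.
Only numpy, scipy, OpenCV 4.12 (cv2) and the standard library are available. Lean on these libraries where they do the work, as an engineer would, in place of code of your own. Each camera call takes 0.05 s, during which the arm holds its last target. There are 200 camera calls.

## Working session

There is one attempt and no reset: what is moved stays moved. The work goes in short steps, Python scripts to look and compute and a tool call to move; the robot and the scene stay as the last step left them, time stands still between calls to the robot, and variables do not carry over. Pictures are saved under pics/ and viewed, at most 10 in all, crops included, and the job is handed in when it is done.

Besides the shell and the picture viewer there is one more tool, called after "Request:" as a command line: name --argument value ..., lists and objects as JSON in quotes. send_rows: Moves the arm, as the interface text tells. Its arguments: {"type":"object","properties":{"targets":{"type":"string"},"grip":{"type":"number"}},"required":["targets"]}

```bash
mkdir -p pics
cat > h.py <<'E'
import numpy as np, cv2
from rig import bot
from scipy.spatial.transform import Rotation as R
def pts(cam,img=None,dep=None):
    if dep is None: img,dep=bot.get_image(cam)
    c=bot.get_calibration(cam);K=np.array(c['camera_matrix'])
    if 'pose' in c: T=np.array(c['pose'])
    else:
        s=bot.state();T=np.eye(4);T[:3,:3]=R.from_euler('xyz',s['eef_rot']).as_matrix();T[:3,3]=s['position'];T=T@np.array(c['mount'])
    v,u=np.mgrid[:480,:640]
    p=np.stack([(u-K[0,2])/K[0,0]*dep,-(v-K[1,2])/K[1,1]*dep,-dep],-1)
    w=p@T[:3,:3].T+T[:3,3]; w[dep<=0]=np.nan
    return img,w
E
python3 - <<'E'
from h import *
print(bot.state())
for cam in['scene','side']:
    img,w=pts(cam); np.save(cam+'.npy',w); np.save(cam+'i.npy',img)
    print(cam,bot.get_calibration(cam))
    cv2.imwrite(f'pics/{cam}0.png',img[:,:,::-1])
    for l in ['battery_box','push_face','dock','dock_mouth','dock_stop','contact','switch_tip','squeeze_bottle','screw_jar','tape_roll','screwdriver','tumbler','hacksaw','square_tube']:
        r=bot.find_in(cam,l)
        for d in r[:2]:
            u,v=map(int,d['at']);print(l,(u,v),round(d['confidence'],2),np.round(w[v,u],3))
E
```

```text
{'clock': 0.0, 'qpos': array([-0.02652085,  0.61591092, -0.01264028,  1.42495663,  0.00811914,
        1.10339734, -0.04036726]), 'dq': array([ 2.06433066e-03,  5.79853053e-04, -1.18366221e-03,  8.05343712e-04,
        3.65473548e-05, -9.65160732e-04, -1.72250919e-03]), 'joint_efforts': array([ 1.38264377e-04, -4.69217670e+01,  2.59523503e-01, -1.71036780e+01,
        1.00907375e-02,  9.80606623e-03,  4.10031795e-07]), 'position': array([6.49209233e-01, 2.97055650e-05, 2.30124351e-01]), 'eef_rot': array([-3.13897121e+00,  4.23137268e-05,  1.57094510e+00]), 'contact_force': array([ 0.97982743, -0.00933555,  0.19961622]), 'ft_torque': array([-0.0424433 , -0.04209063, -0.02908594]), 'gripper_force': 0.0, 'opening': 0.9957036968652296}
scene {'camera_matrix': array([[471.7062151 ,   0.        , 320.04373256],
       [  0.        , 471.7062151 , 239.67326234],
       [  0.        ,   0.        ,   1.        ]]), 'pose': array([[-0.53575455, -0.53785497,  0.65090636,  1.26840756],
       [ 0.84436925, -0.33874437,  0.41508171,  0.42209026],
       [-0.00276289,  0.77198723,  0.63563204,  0
[... 1491 characters left out ...]
 0.58 [0.45  0.021 0.164]
battery_box (364, 305) 0.26 [ 0.508 -0.304  0.087]
push_face (279, 225) 0.85 [0.441 0.021 0.175]
dock (367, 303) 0.55 [ 0.517 -0.304  0.09 ]
dock_mouth (367, 303) 0.81 [ 0.517 -0.304  0.09 ]
dock_stop (366, 303) 0.84 [ 0.515 -0.303  0.09 ]
dock_stop (331, 344) 0.49 [ 0.355 -0.375  0.093]
switch_tip (372, 288) 0.6 [ 0.524 -0.311  0.144]
squeeze_bottle (368, 245) 0.75 [ 0.679 -0.096  0.081]
screw_jar (341, 229) 0.87 [0.663 0.023 0.074]
tape_roll (412, 288) 0.8 [ 0.722 -0.26   0.011]
screwdriver (335, 202) 0.6 [0.789 0.236 0.014]
tumbler (331, 343) 0.95 [ 0.354 -0.376  0.098]
hacksaw (209, 191) 0.69 [0.44  0.541 0.014]
square_tube (431, 367) 0.94 [ 0.554 -0.523  0.029]
```

View pics/scene0.png

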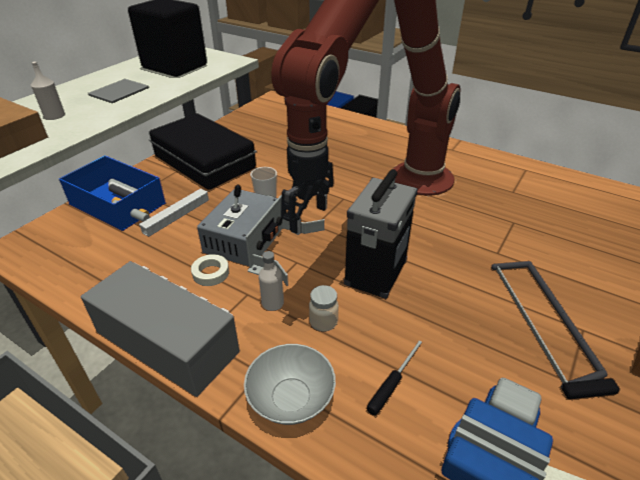

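View pics/side0.png

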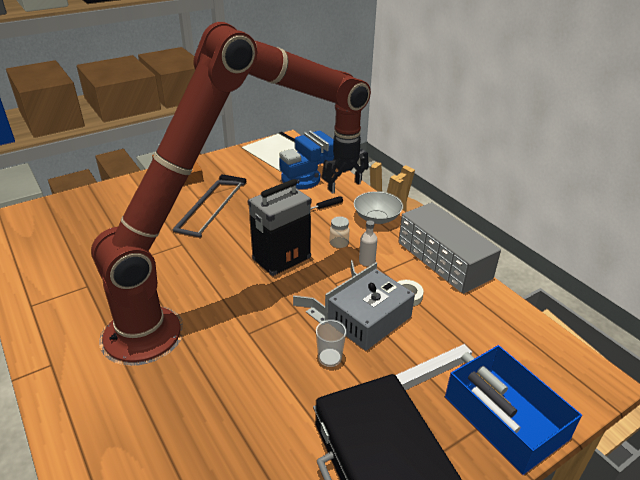

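Run:
```python
from h import *
P=np.concatenate([np.load(c+'.npy').reshape(-1,3) for c in('scene','side')]);P=P[~np.isnan(P[:,0])]
def rect(n,m):
    q=P[m]; r=cv2.minAreaRect((q[:,:2]*1000).astype(np.float32)); print(n,len(q),r)
x,y,z=P.T
box=(x>.3)&(x<.62)&(y>-.15)&(y<.25)
rect('lid',box&(z>.2)&(z<.232))
rect('boxall',box&(z>.06)&(z<.232))
ch=(x>.4)&(x<.66)&(y>-.45)&(y<-.12)
rect('charger',ch&(z>.082)&(z<.094)&(y<-.23))
rect('plate',ch&(z>.098)&(z<.11))
# top-view height map 2mm/px : x up, y left
H=np.zeros((300,420,3),np.uint8)
I=np.concatenate([np.load(c+'i.npy').reshape(-1,3) for c in('scene','side')]);
Q=np.concatenate([np.load(c+'.npy').reshape(-1,3) for c in('scene','side')])
ok=~np.isnan(Q[:,0]);Q=Q[ok];I=I[ok];o=np.argsort(Q[:,2]);Q=Q[o];I=I[o]
r=((.9-Q[:,0])/.002).astype(int);c=((.3-Q[:,1])/.002).astype(int)
k=(r>=0)&(r<300)&(c>=0)&(c<420)&(Q[:,2]<.3);H[r[k],c[k]]=I[k][:,::-1]
cv2.imwrite('pics/top.png',cv2.resize(H,(800,571)))
```

```text
lid 3482 ((474.85894775390625, 77.07625579833984), (158.22154235839844, 120.84042358398438), 7.024956226348877)
boxall 8745 ((475.1999206542969, 76.35452270507812), (163.293701171875, 123.09972381591797), 6.556465148925781)
charger 4280 ((525.4193725585938, -302.8133544921875), (250.32435607910156, 145.55838012695312), 0.031484559178352356)
plate 450 ((511.3606262207031, -261.75927734375), (272.8940734863281, 118.8038101196289), 19.574481964111328)
```

View pics/top.png

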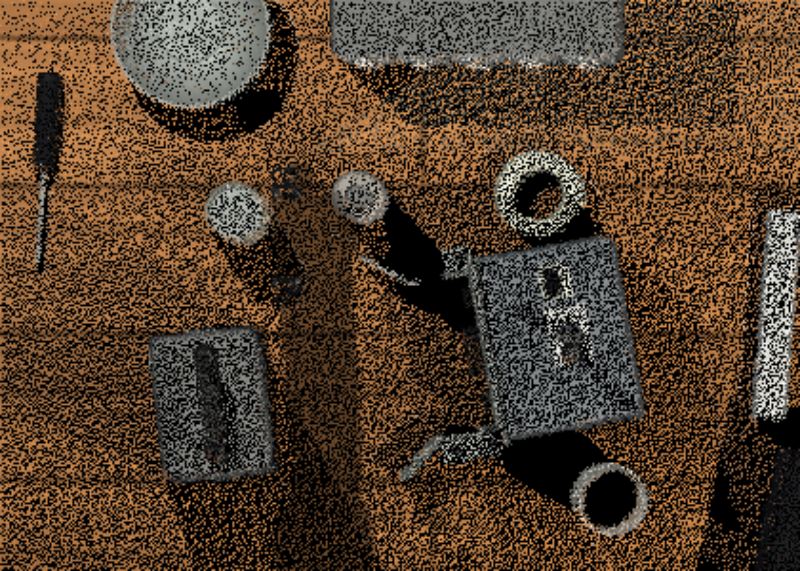

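The box stands about 0.23 m straight out of the dock mouth, with a clear lane. The jar and bottle lie on its far side and the tumbler sits near the charger. Next I'll fit the box and dock poses more tightly.

```bash
cat > fit.py <<'E'
from h import *
from scipy.optimize import minimize
def fit(q,w,h,x0):
    # rectangle of known size: points outside cost, density map holes inside cost
    q=q[:,:2]
    o,e=np.array([0,0]),.002
    c=np.unique(np.round(q/e).astype(int),axis=0)
    m=np.zeros((500,500),np.uint8);off=np.round(np.array(x0[:2])/e).astype(int)-250
    c=c-off;c=c[((c>=0)&(c<500)).all(1)];m[c[:,0],c[:,1]]=255
    m=cv2.morphologyEx(cv2.morphologyEx(m,cv2.MORPH_CLOSE,np.ones((5,5))),cv2.MORPH_OPEN,np.ones((7,7)))
    i=(np.argwhere(m)+off)*e
    def cost(p):
        C,S=np.cos(p[2]),np.sin(p[2]);d=i-p[:2];a=np.abs(d@[C,S])-w/2;b=np.abs(d@[-S,C])-h/2
        return -np.sum(1/(1+np.exp(np.clip(np.maximum(a,b)/.0015,-50,50))))
    r=minimize(cost,x0,method='Nelder-Mead',options=dict(initial_simplex=[np.array(x0)+d for d in([0,0,0],[.01,0,0],[0,.01,0],[0,0,.1])],xatol=1e-5))
    return r.x,-r.fun*e*e/(w*h),len(i)*e*e/(w*h)
def report(bx,dk):
    C,S=np.cos(dk[2]),np.sin(dk[2]);do=np.array(dk[:2])+.142*np.array([-S,C])
    d=np.array(bx[:2])-do;print('dock',do,np.degrees(dk[2]),'box in dock',d@[C,S],d@[-S,C],np.degrees(bx[2]-dk[2]))
E
python3 - <<'E'
from fit import *
W={c:np.load(c+'.npy').reshape(-1,3) for c in('scene','side')}
W['both']=np.concatenate([W['scene'],W['side']])
for c,P in W.items():
    x,y,z=P.T
    b=(x>.36)&(x<.6)&(y>-.02)&(y<.18)
    B=fit(P[b&(z>.205)&(z<.232)],.15,.11,[.475,.077,.13])
    D=fit(P[(x>.42)&(x<.66)&(y>-.42)&(y<-.2)&(z>.08)&(z<.096)],.19,.146,[.546,-.288,.16])
    t=P[(x>.45)&(x<.62)&(y>-.36)&(y<-.24)&(z>.14)&(z<.165)]
    print(c,B,D,'tip',t.mean(0),len(t));report(B[0],D[0])
E
```

```text
scene (array([0.47807708, 0.08230436, 0.10539537]), np.float64(0.8003486464692945), 0.831030303030303) (array([ 0.54854789, -0.28735371,  0.19941215]), np.float64(0.8099842175752203), 0.8170151405912043) tip [ 0.52984142 -0.29642887  0.14959804] 56
dock [ 0.52041866 -0.14816769] 11.425474421920686 box in dock 0.004152438895389803 0.23429240600974569 -5.386764649468424
side (array([0.47081039, 0.07066058, 0.0783554 ]), np.float64(0.7449031699100697), 0.7607272727272727) (array([ 0.54285815, -0.2866906 ,  0.16782719]), np.float64(0.9376458559920231), 0.9837058399423216) tip [ 0.52329365 -0.30755957  0.14918285] 43
dock [ 0.51913841 -0.14668569] 9.615789890634542 box in dock -0.011343389897433968 0.2223652939967415 -5.126356010951824
both (array([0.47459033, 0.07791856, 0.10975941]), np.float64(0.995742643894885), 1.1115151515151513) (array([ 0.54485788, -0.28524852,  0.15885102]), np.float64(0.9850206703651418), 1.0723864455659697) tip [ 0.52699744 -0.30126342  0.14941771] 99
dock [ 0.52239578 -0.14503634] 9.101493020195095 box in dock -0.01193571297154599 0.2277098753471677 -2.812742337162701
```

Request:
send_rows --targets "0 0 -0.05 0 0 0; 0 0 -0.1 0 0 0; 0 0 -0.15 0 0 0; -0.03 -0.04 -0.19 0 0 0; -0.06 -0.08 -0.21 0 0 0; -0.09 -0.11 -0.22 0 0 0; -0.09 -0.11 -0.22 0 0 0; -0.09 -0.11 -0.22 0 0 0; -0.09 -0.11 -0.22 0 0 0; -0.09 -0.11 -0.22 0 0 0"

```text
clock: 2.5
position: [0.5408, -0.0881, 0.4499]
eef_rot: [-3.139, -0.001, 1.574]
contact_force: [0.2, 0.6, 0.4]
opening: 1.006
gripper_force: 0.0
```

Run:
```python
from fit import *
s=bot.state();print(s['position'],s['eef_rot'],s['dq'].max())
img,P=pts('wrist');cv2.imwrite('pics/wrist1.png',img[:,:,::-1]);np.save('wrist1.npy',P);P=P.reshape(-1,3)
x,y,z=P.T
D=fit(P[(x>.42)&(x<.66)&(y>-.42)&(y<-.2)&(z>.08)&(z<.096)],.19,.146,[.546,-.288,.16])
B=fit(P[(x>.36)&(x<.6)&(y>-.02)&(y<.18)&(z>.205)&(z<.232)],.15,.11,[.475,.077,.13])
print(D,B);report(B[0],D[0])
```

```text
[ 0.54080239 -0.08806267  0.44986155] [-3.13937388e+00 -1.47950258e-03  1.57413394e+00] 0.006174293084603749
(array([ 0.5446084 , -0.2840204 ,  0.16574336]), np.float64(0.9338229442348022), 0.9764960346070657) (array([0.47597398, 0.04778547, 0.5151332 ]), np.float64(0.4914837700860154), 0.49672727272727274)
dock [ 0.52118046 -0.14396637] 9.496395007101809 box in dock -0.012950682090614285 0.19658247840695875 20.01856320058888
```

View pics/wrist1.png

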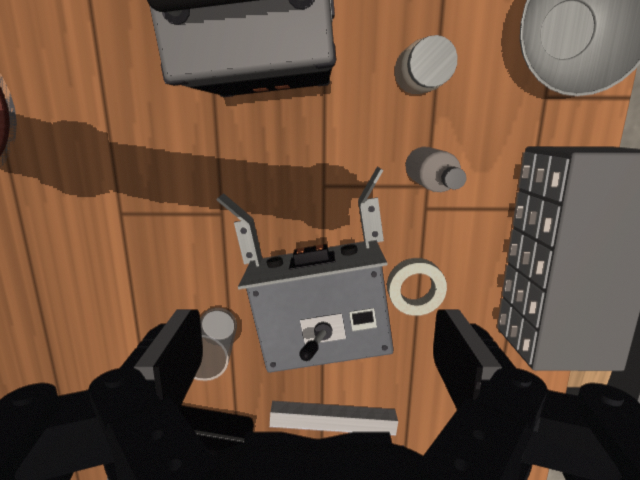

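The view shows the dock flares at pixels (235,210) and (370,190), and the charger turned about 9°. The toggle tip is at (308,350), leaning to the robot side. The box's lid edge runs (165,83)–(335,65), nearly parallel to the dock. I'll tilt the tool 45° so the fingertips lead and the gripper body stays off the box.

```bash
cat >> h.py <<'E'
DO=np.array([.521,-.145]);YAW=np.radians(9.4)
ex=np.array([np.cos(YAW),np.sin(YAW),0]);ey=np.array([-np.sin(YAW),np.cos(YAW),0]);ez=np.array([0,0,1.])
def dockw(x,y,z): return np.r_[DO,0]+x*ex+y*ey+z*ez
def goal(tilt):
    a=np.radians(tilt);tz=-ey*np.sin(a)-ez*np.cos(a);return np.stack([np.cross(ex,tz),ex,tz],1)
def delta(p,Rg):
    s=bot.state();R0=R.from_euler('xyz',s['eef_rot']).as_matrix()
    return np.round(R0.T@(p-s['position']),4),np.round(np.degrees(R.from_matrix(R0.T@Rg).as_rotvec()),2)
E
python3 - <<'E'
from h import *
P=np.concatenate([np.load(c+'.npy').reshape(-1,3) for c in('scene','side')]);x,y,z=P.T
q=P[(x>.25)&(x<.75)&(y>.22)&(y<.75)&(z>.009)&(z<.04)];
print(len(q),np.nanpercentile(q,[1,50,99],axis=0))
for yl in(.25,.3,.35,.4,.45,.5,.55):
    m=q[(q[:,1]>yl)&(q[:,1]<yl+.05)];print(yl,len(m),m[:,0].min() if len(m) else 0,m[:,0].max() if len(m) else 0)
t=dockw(-.009,.37,.42);print(t,delta(t,goal(45)))
t=dockw(-.009,.35,.02);print(t)
E
```

```text
3642 [[0.25690488 0.24432198 0.00915594]
 [0.49802212 0.53533531 0.01563795]
 [0.7456564  0.65021789 0.03393421]]
0.25 238 0.6218251894396664 0.7498554678285749
0.3 158 0.27060419735088126 0.3343604462677574
0.35 272 0.25001057293978923 0.7496589945443191
0.4 374 0.25266395650622386 0.7498083474907578
0.45 412 0.3132877643156369 0.7315418548922313
0.5 542 0.37220512107122583 0.72798424865307
0.55 1079 0.43710099200796226 0.5928711741783581
[0.45169024 0.21856177 0.42      ] (array([ 0.307 , -0.0881,  0.0304]), array([ -3.74, -44.98,  -8.69]))
[0.45495676 0.19883032 0.02      ]
```

Request:
send_rows --targets "0.04 -0.01 0 0 0 0; 0.08 -0.02 0 -0.6 -7.5 -1.4; 0.12 -0.035 0 -1.2 -15 -2.9; 0.16 -0.05 0 -1.8 -22.5 -4.3; 0.2 -0.06 0.01 -2.5 -30 -5.8; 0.24 -0.07 0.02 -3.1 -37.5 -7.2; 0.28 -0.08 0.03 -3.74 -45 -8.7; 0.307 -0.088 0.03 -3.74 -45 -8.7; 0.307 -0.088 0.03 -3.74 -45 -8.7; 0.307 -0.088 0.03 -3.74 -45 -8.7; 0.307 -0.088 0.03 -3.74 -45 -8.7; 0.307 -0.088 0.03 -3.74 -45 -8.7; 0.307 -0.088 0.03 -3.74 -45 -8.7"

```text
clock: 3.85
position: [0.4524, 0.2156, 0.4219]
eef_rot: [3.137, 0.787, 1.726]
contact_force: [0.6, 0.0, 0.1]
opening: 0.997
gripper_force: 0.0
```

Run:
```python
from fit import *
s=bot.state();print(s['qpos'].round(2))
P=np.concatenate([pts(c)[1].reshape(-1,3) for c in('scene','side')])
x,y,z=P.T
B=fit(P[(x>.36)&(x<.6)&(y>-.02)&(y<.18)&(z>.205)&(z<.232)],.15,.11,[.475,.077,.13]);print(B)
d=B[0][:2]-DO;print('box in dock',d@ex[:2],d@ey[:2],np.degrees(B[0][2])-9.4)
img,_=bot.get_image('side');cv2.imwrite('pics/side1.png',img[:,:,::-1])
t=dockw(-.009,.36,.20);print(t,delta(t,goal(45)))
t=dockw(-.009,.36,.022);print(t,delta(t,goal(45)))
```

```text
[-0.75  0.46 -0.13  1.41  0.64  1.82 -0.75]
(array([0.47457497, 0.0777405 , 0.11143667]), np.float64(0.9963039420006813), 1.1190303030303028)
box in dock -0.009422340530581757 0.22733198576816938 -3.015148906392075
[0.4533235  0.20869604 0.2       ] (array([ 0.1515, -0.0006,  0.162 ]), array([-0.07,  0.09, -0.28]))
[0.4533235  0.20869604 0.022     ] (array([ 0.2776, -0.0011,  0.2876]), array([-0.07,  0.09, -0.28]))
```

View pics/side1.png

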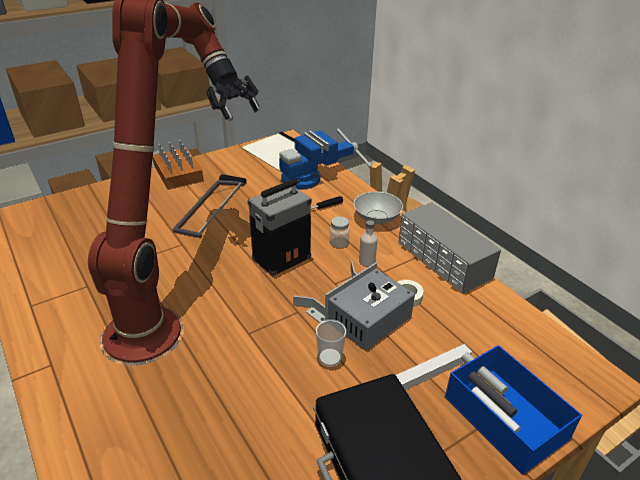

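Request:
send_rows --targets "0.03 0 0.03 0 0 -0.3; 0.06 0 0.06 0 0 -0.3; 0.09 0 0.09 0 0 -0.3; 0.12 0 0.12 0 0 -0.3; 0.151 0 0.16 0 0 -0.3; 0.18 0 0.19 0 0 -0.3; 0.21 0 0.22 0 0 -0.3; 0.24 0 0.25 0 0 -0.3; 0.24 0 0.25 0 0 -0.3; 0.24 0 0.25 0 0 -0.3; 0.24 0 0.25 0 0 -0.3; 0.24 0 0.25 0 0 -0.3"

```text
clock: 5.2
position: [0.4549, 0.2104, 0.0772]
eef_rot: [3.138, 0.785, 1.733]
contact_force: [-0.7, 0.2, 0.6]
opening: 1.0
gripper_force: 0.0
```

Run:
```python
from h import *
s=bot.state();print(s['qpos'].round(2))
t=dockw(-.009,.35,.022);print(t,delta(t,goal(45)))
```

```text
[-0.76  0.85 -0.11  1.78  0.72  1.2  -1.2 ]
[0.45495676 0.19883032 0.022     ] (array([ 0.0309, -0.002 ,  0.0471]), array([ 0.12, -0.04, -0.08]))
```

Request:
send_rows --targets "0.01 0 0.015 0 0 0; 0.02 0 0.03 0 0 0; 0.031 -0.002 0.047 0 0 0; 0.031 -0.002 0.047 0 0 0; 0.031 -0.002 0.047 0 0 0; 0.031 -0.002 0.047 0 0 0"

```text
clock: 5.8
position: [0.4542, 0.1985, 0.0205]
eef_rot: [-3.141, 0.786, 1.736]
contact_force: [-0.5, 0.8, -0.0]
opening: 1.0
gripper_force: 0.0
```

Run:
```python
from h import *
s=bot.state();print(s['qpos'].round(2))
for yy in(.30,.28):
    print(delta(dockw(-.009,yy,.022),goal(45)))
img,_=bot.get_image('side');cv2.imwrite('pics/side2.png',cv2.resize(img[100:300,150:400,::-1],(750,600)))
```

```text
[-0.76  0.94 -0.09  1.81  0.76  1.11 -1.27]
(array([-0.0362,  0.0008,  0.0342]), array([0.03, 0.05, 0.05]))
(array([-0.0503,  0.0008,  0.0484]), array([0.03, 0.05, 0.05]))
```

View pics/side2.png

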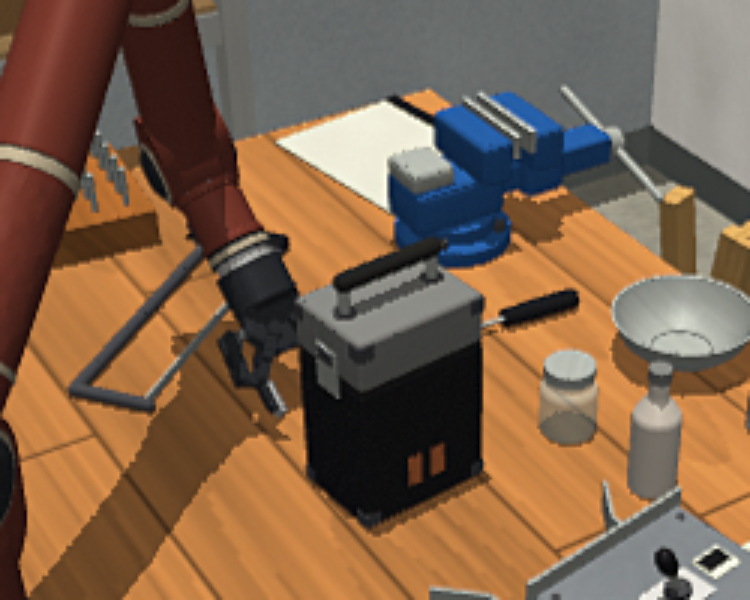

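The fingertips stand low behind the box's push face, clear of the hacksaw. Now I'll make contact slowly.

Request:
send_rows --targets "-0.01 0 0.009 0 0 0; -0.02 0 0.019 0 0 0; -0.03 0 0.028 0 0 0; -0.036 0.001 0.034 0 0 0; -0.039 0.001 0.037 0 0 0; -0.042 0.001 0.04 0 0 0; -0.045 0.001 0.043 0 0 0; -0.048 0.001 0.046 0 0 0; -0.051 0.001 0.049 0 0 0; -0.054 0.001 0.052 0 0 0; -0.057 0.001 0.055 0 0 0; -0.06 0.001 0.058 0 0 0; -0.063 0.001 0.061 0 0 0; -0.063 0.001 0.061 0 0 0"

```text
clock: 7.25
position: [0.4663, 0.1232, 0.0205]
eef_rot: [3.141, 0.769, 1.74]
contact_force: [-10.1, 23.3, 18.1]
opening: 0.998
gripper_force: 12.6
```

```bash
cat > chk.py <<'E'
from fit import *
s=bot.state();d=s['position'][:2]-DO
print('tcp in dock',d@ex[:2],d@ey[:2],s['position'][2],s['contact_force'])
P=np.concatenate([pts(c)[1].reshape(-1,3) for c in('scene','side')])
def box(g):
    x,y,z=P.T;m=(abs(x-g[0])<.12)&(abs(y-g[1])<.1)&(z>.205)&(z<.232)
    B,i,n=fit(P[m],.15,.11,g);d=B[:2]-DO
    print('box in dock',d@ex[:2],d@ey[:2],'yaw',np.degrees(B[2])-9.4,i,n)
E
python3 - <<'E'
from chk import *
box([.475,.07,.14])
E
```

```text
tcp in dock -0.010199973801297559 0.2735473954230643 0.020482979273960623 [-10.06065969  23.26597898  18.05332145]
box in dock -0.007358550867586479 0.22129233168981488 yaw -0.4395686155758014 0.9956250364947244 1.1158787878787877
```

Request:
send_rows --targets "-0.005 0 0.002 0 0 0; -0.01 0 0.006 0 0 0; -0.016 0.001 0.012 0 0 0; -0.021 0.001 0.017 0 0 0; -0.026 0.001 0.022 0 0 0; -0.031 0.002 0.027 0 0 0; -0.036 0.002 0.032 0 0 0; -0.041 0.002 0.037 0 0 0; -0.046 0.003 0.042 0 0 0; -0.051 0.003 0.047 0 0 0; -0.056 0.003 0.052 0 0 0; -0.061 0.004 0.057 0 0 0; -0.066 0.004 0.062 0 0 0; -0.071 0.005 0.067 0 0 0; -0.076 0.005 0.072 0 0 0; -0.081 0.006 0.077 0 0 0; -0.086 0.006 0.082 0 0 0; -0.091 0.007 0.087 0 0 0; -0.096 0.007 0.092 0 0 0; -0.096 0.007 0.092 0 0 0"

```text
clock: 9.35
position: [0.4995, -0.0092, 0.0209]
eef_rot: [3.14, 0.77, 1.746]
contact_force: [-1.2, 12.0, -0.2]
opening: 1.002
gripper_force: 6.3
```

Run:
```python
from chk import *
box([.505,-.055,.16])
img=bot.get_image('side')[0];cv2.imwrite('pics/side3.png',cv2.resize(img[150:400,200:500,::-1],(720,600)))
```

```text
tcp in dock 0.0009317014479386594 0.13750393697732 0.0209383843422028 [-1.16527324 11.99138658 -0.23026038]
box in dock 0.004283116444524259 0.0860058745653848 yaw 0.6912961063619907 0.9960530130884107 1.1132121212121213
```

View pics/side3.png

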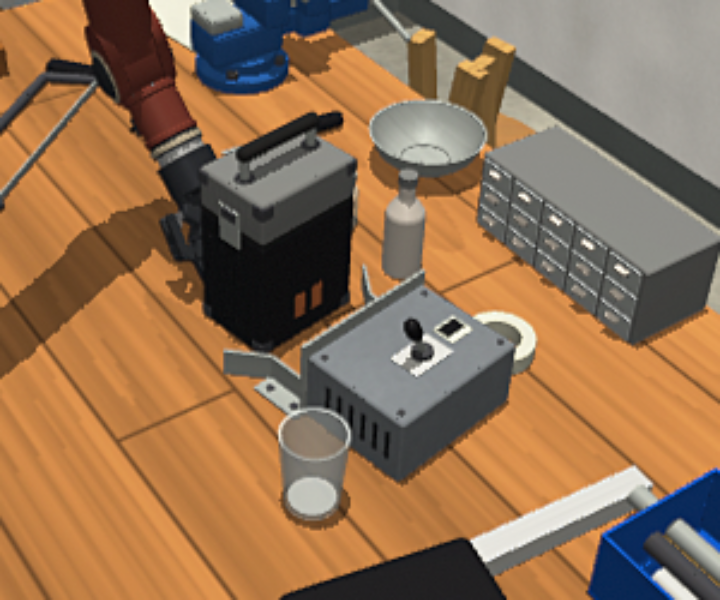

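Request:
send_rows --targets "-0.004 0 0.004 0 0 0; -0.008 0 0.008 0 0 0; -0.012 -0.001 0.012 0 0 0; -0.016 -0.001 0.016 0 0 0; -0.02 -0.002 0.02 0 0 0; -0.024 -0.002 0.024 0 0 0; -0.028 -0.003 0.028 0 0 0; -0.032 -0.003 0.032 0 0 0; -0.036 -0.003 0.036 0 0 0; -0.04 -0.003 0.04 0 0 0; -0.044 -0.003 0.044 0 0 0; -0.047 -0.003 0.047 0 0 0; -0.05 -0.003 0.05 0 0 0; -0.053 -0.003 0.053 0 0 0; -0.053 -0.003 0.053 0 0 0"

```text
clock: 11.0
position: [0.5101, -0.082, 0.0209]
eef_rot: [3.139, 0.768, 1.749]
contact_force: [-1.9, 16.0, 4.0]
opening: 1.0
gripper_force: 8.1
```

Run:
```python
from chk import *
box([.52,-.135,.16])
```

```text
tcp in dock -0.0005053537591647434 0.06389916881168324 0.020874281084983973 [-1.88348698 15.95429057  3.95936225]
box in dock 0.0032547353177312076 0.012520051775818176 yaw 0.6797730021170878 0.995254554680039 1.1061818181818182
```

Request:
send_rows --targets "-0.001 0 0.001 0 0 0; -0.002 0 0.002 0 0 0; -0.003 0 0.003 0 0 0; -0.004 0 0.004 0 0 0; -0.005 0 0.005 0 0 0; -0.006 0 0.006 0 0 0; -0.007 0 0.007 0 0 0; -0.008 0 0.008 0 0 0; -0.008 0 0.008 0 0 0"

```text
clock: 12.0
position: [0.5116, -0.0907, 0.0208]
eef_rot: [3.138, 0.766, 1.75]
contact_force: [-4.4, 23.7, 9.7]
opening: 1.002
gripper_force: 11.9
```

Request:
send_rows --targets "-0.001 0 0.001 0 0 0; -0.0015 0 0.0015 0 0 0; -0.002 0 0.002 0 0 0; -0.002 0 0.002 0 0 0"

```text
clock: 12.4
position: [0.5119, -0.092, 0.0207]
eef_rot: [3.138, 0.764, 1.751]
contact_force: [-5.5, 23.7, 11.9]
opening: 1.003
gripper_force: 12.7
```

Run:
```python
from chk import *
box([.52,-.144,.16])
```

```text
tcp in dock -0.00032607549146545427 0.05373493554733009 0.020712605323882364 [-5.54704984 23.7063327  11.93495445]
box in dock 0.0031915022363414296 0.002411684848556818 yaw 0.8588794529217321 0.9961232504862683 1.1146666666666665
```

Request:
send_rows --targets "-0.001 0 0.001 0 0 0; -0.0015 0 0.0015 0 0 0; -0.002 0 0.002 0 0 0; -0.002 0 0.002 0 0 0; -0.002 0 0.002 0 0 0"

```text
clock: 13.0
position: [0.5124, -0.0949, 0.0207]
eef_rot: [3.138, 0.764, 1.751]
contact_force: [-5.7, 27.5, 12.9]
opening: 0.998
gripper_force: 14.0
```

Request:
send_rows --targets "-0.001 0 0.001 0 0 0; -0.0015 0 0.0015 0 0 0; -0.002 0 0.002 0 0 0; -0.002 0 0.002 0 0 0; -0.002 0 0.002 0 0 0"

```text
clock: 13.5
position: [0.5125, -0.095, 0.0205]
eef_rot: [3.137, 0.761, 1.751]
contact_force: [-9.2, 35.5, 21.7]
opening: 1.0
gripper_force: 18.3
```

Run:
```python
from chk import *
box([.52,-.144,.16])
```

```text
tcp in dock -0.00022145987197907008 0.050744891490806666 0.02051993064891537 [-9.19510483 35.48114503 21.70565966]
box in dock 0.0027905887002841 -0.00045222692094280066 yaw 0.3014965503111515 0.9953359316658021 1.1083636363636364
```

Request:
send_rows --targets "0.004 0 -0.004 0 0 0; 0.012 0 -0.012 0 0 0; 0.025 0 -0.025 0 0 0; 0.04 0 -0.04 0 0 0; 0.06 0 -0.06 0 0 0; 0.08 0 -0.08 0 0 0; 0.06 0 -0.1 0 0 0; 0.035 0 -0.125 0 0 0; 0.01 0 -0.15 0 0 0; -0.02 0 -0.18 0 0 0; -0.05 0 -0.21 0 0 0; -0.08 0 -0.24 0 0 0; -0.11 0 -0.27 0 0 0; -0.14 0 -0.3 0 0 0; -0.17 0 -0.33 0 0 0; -0.2 0 -0.36 0 0 0; -0.2 0 -0.36 0 0 0; -0.2 0 -0.36 0 0 0"

```text
clock: 15.4
position: [0.4918, -0.0005, 0.4206]
eef_rot: [-3.14, 0.787, 1.735]
contact_force: [0.1, -0.2, -1.0]
opening: 1.002
gripper_force: 0.0
```

Run:
```python
from chk import *
print(bot.state()['position'])
box([.52,-.144,.16])
x,y,z=P.T
m=(x>.48)&(x<.6)&(y>-.36)&(y<-.25)&(z>.125)&(z<.17);q=P[m];q=q-np.r_[DO,0]
print('lever dock x,y,z',np.nanmedian(q@ex),np.nanmedian(q@ey),np.percentile(q@ex,[5,95]),np.percentile(q[:,2],[5,95]),len(q))
for t in(dockw(-.09,-.155,.42),dockw(-.09,-.155,.14)):print(t,delta(t,goal(0)))
img=bot.get_image('scene')[0];cv2.imwrite('pics/sc3.png',img[60:360,140:540,::-1])
```

```text
tcp in dock -0.005168583691337858 0.14728279662194624 0.4205989813090755 [ 0.13000683 -0.24393257 -1.0387294 ]
[ 4.91498901e-01 -4.80513738e-04  4.18938783e-01]
box in dock 0.0029413858868952963 -0.0004729170971460232 yaw 0.995176323521271 0.9960365977803195 1.1136969696969696
lever dock x,y,z -0.016573052608739397 -0.1546983927691416 [-0.02856915 -0.00686439] [0.1272649  0.15557183] 150
[ 0.45752403 -0.31261802  0.42      ] (array([-0.2137, -0.0844,  0.214 ]), array([-0.29, 45.15,  0.11]))
[ 0.45752403 -0.31261802  0.14      ] (array([-0.0152, -0.083 ,  0.4114]), array([-0.29, 45.15,  0.11]))
```

View pics/sc3.png

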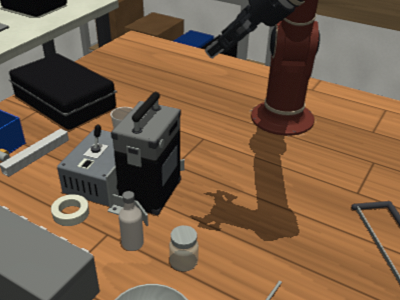

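Request:
send_rows --targets "-0.027 -0.011 0.027 0 5 0; -0.054 -0.022 0.054 0 11 0; -0.081 -0.033 0.081 0 17 0; -0.108 -0.044 0.108 0 23 0; -0.135 -0.055 0.135 0 29 0; -0.162 -0.066 0.162 0 35 0; -0.189 -0.077 0.189 0 41 0; -0.214 -0.084 0.214 -0.3 45.1 0; -0.214 -0.084 0.214 -0.3 45.1 0; -0.214 -0.084 0.214 -0.3 45.1 0; -0.214 -0.084 0.214 -0.3 45.1 0; -0.214 -0.084 0.214 -0.3 45.1 0" --grip 0

```text
clock: 16.75
position: [0.4599, -0.31, 0.4208]
eef_rot: [3.139, -0.001, 1.742]
contact_force: [-0.3, 0.1, -0.4]
opening: 0.001
gripper_force: 0.0
```

Run:
```python
from chk import *
print(s['qpos'].round(2))
box([.52,-.144,.16])
_,P=pts('wrist');P=P.reshape(-1,3);x,y,z=P.T
m=(x>.46)&(x<.6)&(y>-.36)&(y<-.25)&(z>.125)&(z<.17);q=P[m]-np.r_[DO,0]
print('lever dock x,y,z',np.median(q@ex),np.median(q@ey),np.percentile(q@ex,[5,95]),np.percentile(q@ey,[5,95]),len(q))
D=fit(P[(x>.42)&(x<.66)&(y>-.42)&(y<-.2)&(z>.08)&(z<.096)],.19,.146,[.546,-.288,.16]);print(D)
for t in(dockw(-.075,-.155,.2),dockw(-.075,-.155,.135)):print(t,delta(t,goal(0)))
```

```text
tcp in dock -0.08723063625653699 -0.15279945177321502 0.4207883986146277 [-0.2911115   0.12685727 -0.36782962]
[ 0.43  0.34  0.19  1.36 -0.07  1.44  0.79]
box in dock 0.003350829066831894 -0.0002471118982994427 yaw 0.7590870868979316 0.9960138630659156 1.113939393939394
lever dock x,y,z -0.020973049142378894 -0.15464168754633956 [-0.02952816 -0.00989223] [-0.16247039 -0.14813426] 304
(array([ 0.54406687, -0.28603328,  0.17671086]), np.float64(0.949687050205496), 0.9762076423936555)
[ 0.47232261 -0.31016813  0.2       ] (array([-0.0015,  0.0119,  0.2214]), array([0.2 , 0.01, 0.31]))
[ 0.47232261 -0.31016813  0.135     ] (array([-0.0015,  0.0116,  0.2864]), array([0.2 , 0.01, 0.31]))
```

Request:
send_rows --targets "-0.001 0.006 0.04 0 0 0; -0.001 0.011 0.08 0 0 0; -0.001 0.011 0.12 0 0 0; -0.001 0.011 0.16 0 0 0; -0.001 0.011 0.2 0 0 0; -0.001 0.011 0.23 0 0 0; -0.001 0.011 0.26 0 0 0; -0.001 0.011 0.286 0 0 0; -0.001 0.011 0.286 0 0 0; -0.001 0.011 0.286 0 0 0"

```text
clock: 17.9
position: [0.4715, -0.3111, 0.1356]
eef_rot: [3.138, 0.0, 1.738]
contact_force: [-0.4, -0.6, 0.2]
opening: 0.002
gripper_force: 0.0
```

Request:
send_rows --targets "0 0.006 0 0 0 0; 0 0.012 0 0 0 0; 0 0.018 0 0 0 0; 0 0.024 0 0 0 0; 0 0.03 0 0 0 0; 0 0.036 0 0 0 0; 0 0.042 0 0 0 0; 0 0.048 0 0 0 0; 0 0.054 0 0 0 0; 0 0.06 0 0 0 0; 0 0.066 0 0 0 0; 0 0.072 0 0 0 0; 0 0.072 0 0 0 0; 0 0.072 0 0 0 0"

```text
clock: 19.3
position: [0.5428, -0.2988, 0.1351]
eef_rot: [3.138, -0.0, 1.738]
contact_force: [-0.0, 0.1, 0.2]
opening: -0.0
gripper_force: 0.0
```

Run:
```python
from chk import *
box([.52,-.144,.16])
img=bot.get_image('side')[0];cv2.imwrite('pics/side4.png',cv2.resize(img[200:360,280:480,::-1],(750,600)))
```

```text
tcp in dock -0.0036266078713170693 -0.15527342417709517 0.1350521060837392 [-0.02639485  0.11854977  0.15962434]
box in dock 0.003220303391856862 0.000782696477478042 yaw 2.609394771676312 0.9921897335035705 1.1003636363636362
```

View pics/side4.png

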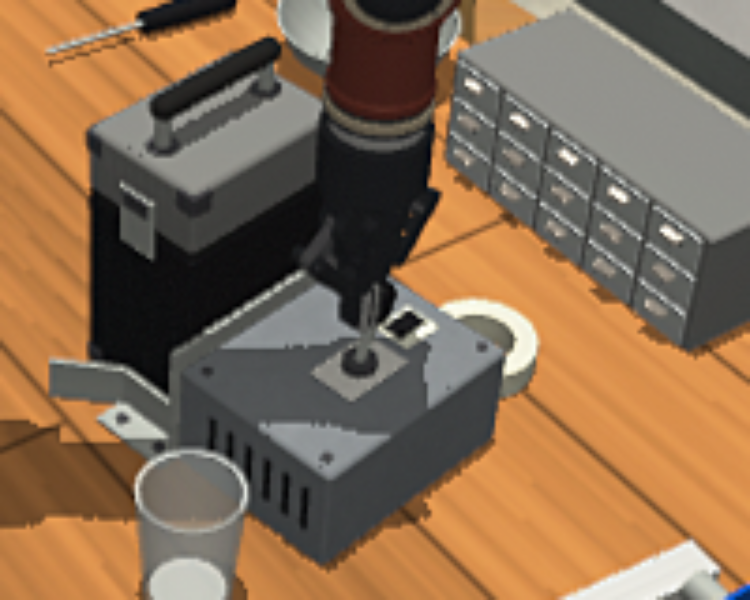

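The fingers are on the switch's place, but the lever is hidden. I'll push on until the end stop is felt.

Request:
send_rows --targets "0 0.003 0 0 0 0; 0 0.006 0 0 0 0; 0 0.008 0 0 0 0; 0 0.008 0 0 0 0"

```text
clock: 19.85
position: [0.5471, -0.2986, 0.1349]
eef_rot: [-3.139, -0.002, 1.736]
contact_force: [-5.7, 0.6, 2.8]
opening: -0.001
gripper_force: 3.0
```

Request:
send_rows --targets "0 0.002 0 0 0 0; 0 0.004 0 0 0 0; 0 0.004 0 0 0 0"

```text
clock: 20.15
position: [0.5474, -0.2986, 0.1348]
eef_rot: [-3.132, -0.003, 1.735]
contact_force: [-10.6, -0.4, 5.1]
opening: 0.002
gripper_force: 6.3
```

The end stop is felt. I'll back off, rise and check.

Request:
send_rows --targets "0 -0.008 0 0 0 0; 0 -0.02 0 0 0 0; 0 -0.04 0 0 0 0; 0 -0.06 -0.02 0 0 0; 0 -0.06 -0.06 0 0 0; 0 -0.06 -0.1 0 0 0; 0 -0.06 -0.14 0 0 0; 0 -0.06 -0.18 0 0 0; 0 -0.06 -0.22 0 0 0; 0 -0.06 -0.26 0 0 0; 0 -0.06 -0.28 0 0 0; 0 -0.06 -0.28 0 0 0; 0 -0.06 -0.28 0 0 0"

```text
clock: 21.45
position: [0.4938, -0.3071, 0.4147]
eef_rot: [3.138, -0.0, 1.738]
contact_force: [0.3, -0.7, -0.6]
opening: -0.001
gripper_force: 0.0
```

Run:
```python
from chk import *
box([.52,-.144,.16])
_,P=pts('wrist');P=P.reshape(-1,3);x,y,z=P.T
m=(x>.46)&(x<.62)&(y>-.36)&(y<-.25)&(z>.125)&(z<.17);q=P[m]-np.r_[DO,0]
print('lever dock x',np.median(q@ex),np.percentile(q@ex,[5,95]),len(q),np.median(q@ey))
img=bot.get_image('side')[0];cv2.imwrite('pics/side5.png',cv2.resize(img[200:360,280:480,::-1],(750,600)))
```

```text
tcp in dock -0.053301517570499495 -0.15550494297696454 0.41465873857612295 [ 0.26839979 -0.68301093 -0.60959559]
box in dock 0.003068603268134021 -0.00023980177076432746 yaw 0.33067925739851667 0.9950682883881699 1.1073939393939396
lever dock x 0.017885701284966055 [0.00891717 0.02855867] 388 -0.15409203208787475
```

View pics/side5.png

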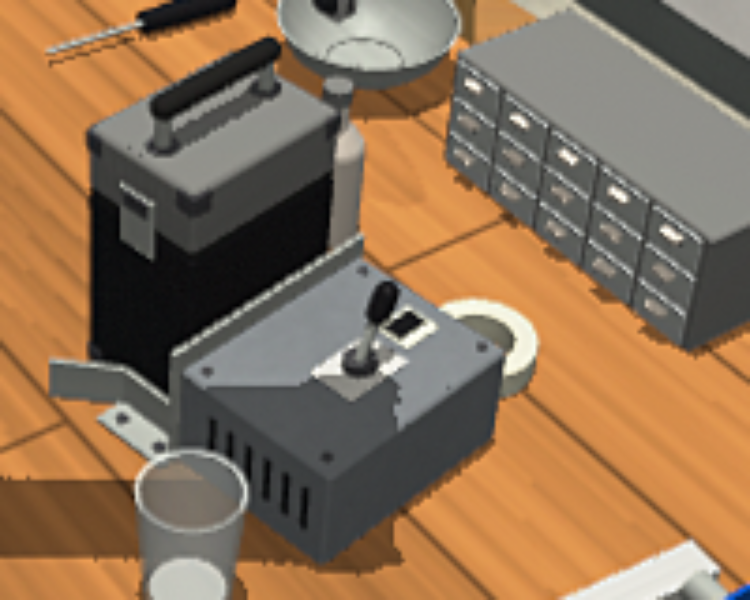

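The lever (380,300) now leans away from the robot, the box is home in the dock, and the arm is clear.

```bash
python3 -c "
from rig import bot
print(bot.close_job())"
```

```text
the job is handed in; nothing more can be done
None
```

The box was pushed home into the dock (measured under 1 mm from the stops, about 3 mm off centre and under 1° from square), the switch was pushed over to on, the arm was moved clear and the job was handed in at about 22 s; no verdict came back.

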